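# Open the vacuum packer's filter box

## Task

Open the filter box of the vacuum packer with the fingertips: press the orange snap tab all the way in, then push the released blue cover straight off its seat, over the tab, until it lies flat on the grey ledge beyond and the filter is uncovered. Only push the cover, never lift it, and leave the jar, the oil bottle, the spare filter cartridge and the screwdriver where they are.

Things in the scene. Friction and masses are not known exactly. Their poses are not given: they have to be found in the camera images.
- filter_box: Metal filter box fixed to the bench, 240 mm long (x = -75 to 165 mm), 120 mm wide. Origin on the bench below the middle of the cover's seat; z up, x level, the way the cover is pushed off; yaw varies widely. Seat: flat top 50 mm above the bench, x = -75 to 46 mm, with the filter opening (66 mm along x, 72 along y) round the origin. Side rails, inner faces at y = +-52 mm, reach 60 mm above the bench.
- rear (a point): Point on the flat free seat behind the cover, 65 mm behind (-x) the box's origin, on its centre line, 50 mm above the bench; axes as the box's. Here the fingers come down to push the cover's rear edge, which is 20 mm ahead. Two corner stops 8 mm high (x = -51 to -47.5 mm in the box's frame) stand against the rails, with a gap of 84 mm between them in the middle.
- ledge (a point): Point on the grey ledge where the cover's centre should end, 103 mm along x from the box's origin, 46 mm above the bench; axes as the box's. The ledge runs from x = 46 mm (a 4 mm step down from the seat) to 161 mm, where a lip 12 mm high stops the cover. The side rails run along it too.
- cover: Loose blue plastic slab, 90 mm along x, 100 along y, 16 thick, about 0.2 kg, with a white stripe along its rear (-x) edge, the edge to push. Origin: centre of its underside. It starts on the seat at the box's origin, front edge 3 mm from the tab, which stops it until pressed. Once its centre is over 91 mm along the box's x it drops 4 mm onto the ledge; the lip stops it at 116 mm.
- tab_top (a point): Centre of the flat top of the orange snap tab, 64 mm along x from the box's origin, on its centre line. The top is 32 mm along the box's x, 44 mm along its y, and stands 58 mm above the bench (8 mm above the seat, 8 mm below the cover's top) until pressed straight down into the ledge. The cover's front edge is about 19 mm behind this point.
- tab (a joint): Travel of the snap tab, m: 0 standing up (0 to 0.0015 at the start), 0.0115 fully in (its top is then 46.5 mm above the bench, nearly flush with the ledge). It takes about 4 N to move, has no return spring and stays where it is left; the cover can pass over it from about 0.009.
- jar: Bystander: amber glass jar with red cap, 60 mm wide, 85 mm high, standing on the bench beside the box; origin at the centre of its underside. Leave it alone.
- oil: Bystander: white oil bottle with yellow label and black cap, 52 mm wide, 105 mm high, standing on the bench beside the box; origin at the centre of its underside. Leave it alone.
- cartridge: Bystander: spare white filter cartridge, 56 mm wide, 58 mm high, standing on the bench beside the box; origin at the centre of its underside. Leave it alone.
- driver: Bystander: screwdriver 170 mm long lying on the bench beside the box, along its own x axis. Leave it alone.
Mind the look-alikes: they are no part of the job. There is more than one size of the cover; the job needs the largest.

How it is judged (in metres and radians):
On the way, in this order (a step that is already met when the one before it is completed fails the run):
1. the snap tab is pressed in (10 mm or more) while the cover still lies on its seat (value of joint tab above 0.01 m and x of cover in the frame of filter_box below 0.012 m), for 0.1 s.
2. the cover has been pushed along the box off its seat (x of cover in the frame of filter_box above 0.0905 m), for 0.1 s.
At the end, for the whole second after the job is handed in: The cover rests flat (0.03 rad) on the ledge, off its seat: centre 90.5 to 120 mm along the box, within 6 mm of its centre line, underside 43 to 48.5 mm above the bench. The tab is in (9 mm or more). Bystanders are upright, within 20 mm of their starts (x of cover in the frame of filter_box between 0.0905 and 0.12 m and y of cover in the frame of filter_box between -0.006 and 0.006 m and z of cover in the frame of filter_box between 0.043 and 0.0485 m and angle between cover's own z axis and vertical below 0.03 rad and linear speed of cover below 0.01 m/s and value of joint tab above 0.009 m and distance of each of jar, oil, cartridge, driver from where it was at the start of the episode below 0.02 m and angle between each of jar, oil, cartridge's own z axis and vertical below 0.2 rad); the robot touches nothing.
It fails at once if the cover is lifted (its centre more than 8 mm above its seat) or tipped by more than 0.25 rad (z of cover in the frame of filter_box above 0.058 m or angle between cover's own z axis and vertical above 0.25 rad).
It fails at once if a bystander is moved more than 20 mm or tipped (distance of any of jar, oil, cartridge, driver from where it was at the start of the episode above 0.02 m or angle between any of jar, oil, cartridge's own z axis and vertical above 0.2 rad).
It also fails if it takes over 40 s, if anything falls off the work surface, if the arm or the gripper's body presses on something with over 40 N, if the wrist force passes 120 N, or if a joint passes its speed limit or range.

## Robot

A 6-joint arm with a two-finger parallel gripper is mounted at the origin on the work surface. World frame = base frame: x ahead of the robot, y to its left, z up, the work surface at z = 0. Lengths are in m, angles in degrees, forces in N, time in s.
With the tool pointing down it reaches from about 0.325 to 0.85 m from the base axis. Payload 15.5 kg.
Tool frame: the origin (TCP) lies midway between the tips of the shut fingers; the grasp point (between the pads) lies 19 mm behind it; z points along the fingers, y is the line along which they close (so a half turn about z gives the same grasp; the last joint's range is limited). The gripper opens to 91 mm and grips with 3 to 60 N. Pads are 32 mm wide; open, the fingers measure 118 mm over their backs; the gripper's body (76 mm by 178 mm) begins 60 mm behind the grasp point.
Start: joints at [59.559, 28.281, 77.091, -0, 74.628, -5.472], TCP at [0.264, 0.567, 0.214] pointing down, gripper open.
Joint ranges: [-166.48, 166.48], [-47.26, 123.95], [12.59, 153.08], [-70.14, 250.14], [6.76, 159.57], [-176.63, 176.63]. Speed limits (degrees/s): [108.29, 108.29, 147.25, 172.46, 172.46, 172.46].

## Interface

Orientations are given as a 3x3 rotation matrix whose columns are the frame's x, y, z axes.
In Python, from bench import ctrl gives the robot as it stands. The module is installed in compiled form; this text tells all that it offers. Calls block until the motion is done:
- ctrl.goto(position, orientation): joint-space move of the TCP to a pose.
- ctrl.move_l(position, vel=0.15, ori=None, contact_N=None): straight line of the TCP; ori=None keeps the orientation; vel is the mean speed in m/s. With contact_N (N) it stops when the force on the tool has changed by that much, and returns True; else False.
- ctrl.movej(angles): joint-space move.
- ctrl.command_gripper(opening): opening from 0.0 (shut) to 1.0 (fully open); the grip force is fixed at half the most; returns when the fingers have stopped.
- ctrl.sleep(seconds).
- ctrl.ik(position, orientation): joint angles nearest the present ones, or None.
- ctrl.read_camera(name): name is "scene" or "top" or "wrist"; returns the picture (384x512x3 uint8, blue, green, red); there is no depth.
- ctrl.camera_params(name): a dict with "fx", "fy", "cx", "cy" (pixels), "pose" (4x4, takes a point from camera to world coordinates); the wrist camera has in their place "T_tool_cam" (4x4, takes a point from camera to tool coordinates, whose origin is the TCP and whose axes are the flange's). Camera axes: x right, y up, looking along -z (the intrinsics and any distortion apply to the point x, -y, -z); pixel columns grow to the right and rows downward; lengths in m; the calibration is good to about 2 mm. A picture is of the moment at which its call begins: read the wrist's pose just before it. camera_params takes no time and is no camera call.
A pose or a line that the arm cannot do raises ctrl.MotionError and nothing moves.
- ctrl.sign_off(): hands the job in; it is judged then, once.
Readings, each from a call of its own:
- ctrl.current_t(): time.
- ctrl.current_q(): joint angles.
- ctrl.current_dq(): joint speeds.
- ctrl.current_effort(): joint torques, N m.
- ctrl.current_tool_pos(): TCP position.
- ctrl.current_eef_rot(): TCP orientation.
- ctrl.current_contact_force(): force on the tool from outside, world axes, zero at the start.
- ctrl.current_wrist_torque(): the same for the moment, N m.
- ctrl.current_grip_width(): opening from 0.0 (shut) to 1.0 (fully open).
- ctrl.current_grasp_force(): force on a finger pad.
Only numpy, scipy, OpenCV 4.12 (cv2) and the standard library are available. Lean on these libraries where they do the work, as an engineer would, in place of code of your own. Each camera call takes 0.05 s, during which the arm holds its last target. There are 200 camera calls.

## Working session

There is one attempt and no reset: what is moved stays moved. The work goes in short steps, each a Python script; the robot and the scene stay as the last script left them, time stands still between calls to the robot, and variables do not carry over. Pictures are saved under pics/ and viewed, at most 10 in all, crops included, and the job is handed in when it is done.

```bash
mkdir -p pics; python3 - <<'E'
from bench import ctrl
import cv2,numpy as np
for n in("scene","top"):
    cv2.imwrite(f"pics/{n}0.png",ctrl.read_camera(n)); p=ctrl.camera_params(n); print(n,{k:(np.round(v,4).tolist() if k=="pose" else v) for k,v in p.items()})
print({k:(np.round(v,4).tolist() if hasattr(v,'shape') else v) for k,v in ctrl.camera_params("wrist").items()}); print(ctrl.current_eef_rot(),ctrl.current_t())
E
```

```text
scene {'fx': 486.0902105602517, 'fy': 486.0902105602517, 'cx': 253.01505146331704, 'cy': 185.44446319798197, 'pose': [[-0.3237, -0.6703, 0.6678, 1.1543], [0.9461, -0.2216, 0.2362, 0.1232], [-0.0104, 0.7083, 0.7059, 0.6815], [0.0, 0.0, 0.0, 1.0]]}
top {'fx': 398.32276561055824, 'fy': 398.32276561055824, 'cx': 261.35704743405086, 'cy': 193.59632705749783, 'pose': [[0.2171, 0.9561, -0.1969, 0.4194], [-0.9761, 0.2114, -0.0494, -0.0944], [-0.0056, 0.203, 0.9792, 0.8243], [0.0, 0.0, 0.0, 1.0]]}
{'fx': 328.64235548542376, 'fy': 328.64235548542376, 'cx': 248.58916967483052, 'cy': 188.97610098062742, 'T_tool_cam': [[-0.0011, 0.9566, 0.2915, 0.0817], [1.0, 0.0011, 0.0004, -0.0014], [0.0001, 0.2915, -0.9566, -0.1714], [0.0, 0.0, 0.0, 1.0]]}
[[-9.06542644e-01  4.22113876e-01 -5.56767628e-04]
 [ 4.22114229e-01  9.06542167e-01 -9.37011989e-04]
 [ 1.09207569e-04 -1.08446086e-03 -9.99999406e-01]] 0.1
```

View pics/scene0.png

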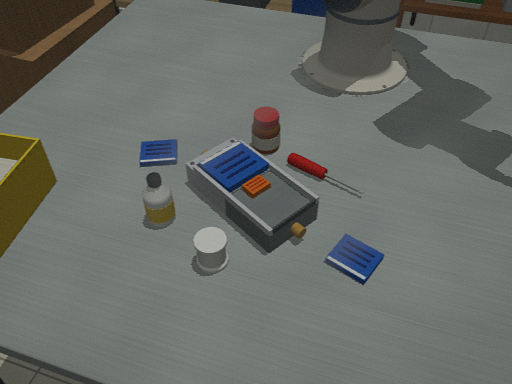

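View pics/top0.png

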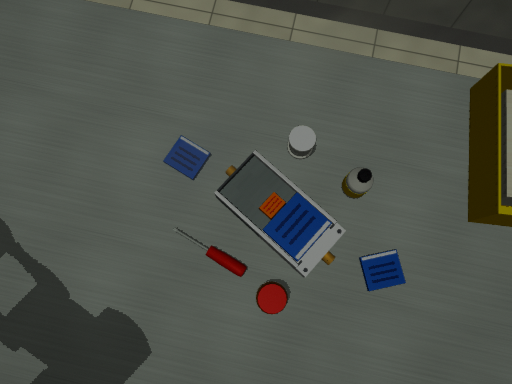

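Cover candidates in the top view: (296,224), lying on the box with its stripe at the rear; a loose one at (187,157); a loose one at (383,270). I choose the one on the box, which is also the largest. Next I measure from the two views and move the wrist camera over it.

```bash
cat > h.py <<'E'
from bench import ctrl
import cv2,numpy as np
from scipy.optimize import least_squares
def cam(n):
    p=ctrl.camera_params(n); K=(p["fx"],p["fy"],p["cx"],p["cy"])
    if n=="wrist":
        T=np.eye(4);T[:3,:3]=ctrl.current_eef_rot();T[:3,3]=ctrl.current_tool_pos();return K,T@p["T_tool_cam"]
    return K,np.array(p["pose"])
def proj(c,P):
    (fx,fy,cx,cy),T=c; q=(np.atleast_2d(P)-T[:3,3])@T[:3,:3]
    return np.c_[cx-fx*q[:,0]/q[:,2], cy+fy*q[:,1]/q[:,2]]
def tri(obs):  # [(cam,uv)]
    r=least_squares(lambda X:np.concatenate([proj(c,X)[0]-uv for c,uv in obs]),[.5,0,.05]); return r.x,np.abs(r.fun).max()
def blob(im,lo,hi,near):
    m=cv2.inRange(cv2.cvtColor(im,cv2.COLOR_BGR2HSV),lo,hi); m=cv2.morphologyEx(m,cv2.MORPH_CLOSE,np.ones((7,7)))
    n,l,s,c=cv2.connectedComponentsWithStats(m); ok=[i for i in range(1,n) if s[i,4]>60]
    i=min(ok,key=lambda i:np.hypot(*(c[i]-near))); return c[i],s[i,4],(l==i).astype(np.uint8)
BL=((100,120,40),(130,255,255)); OR=((4,170,120),(18,255,255))
def boxR(yaw): # tool z down, tool y along box y
    c,s=np.cos(yaw),np.sin(yaw); return np.array([[c,-s,0],[s,c,0],[0,0,1]])@np.diag([-1,1,-1.])
E
python3 - <<'E'
from h import *
o=[];b=[]
for n,no,nb in(("scene",(257,185),(234,166)),("top",(271,206),(296,224))):
    im=cv2.imread(f"pics/{n}0.png");c=cam(n)
    u,a,_=blob(im,*OR,no);o.append((c,u));v,a2,_=blob(im,*BL,nb);b.append((c,v));print(n,u,a,v,a2)
O,e=tri(o);B,e2=tri(b);print(O,e,B,e2,np.hypot(*(O-B)[:2]))
yaw=np.arctan2(*(O-B)[1::-1]);print(np.degrees(yaw))
C=O[:2]-.03*(O-B)[:2]/np.hypot(*(O-B)[:2]);print(C)
for k in(0,np.pi):
    for z in(.18,.25,.3):print(k,z,ctrl.ik([*C,z],boxR(yaw+k)))
E
```

```text
scene [255.62807018 183.66315789] 285 [235.16883853 166.74844193] 1765
top [271.89877301 204.68711656] 326 [296.62561375 226.13870704] 2444
[ 0.55699984 -0.0817859   0.05664836] 0.6490011570375032 [ 0.5256155  -0.13542322  0.05582539] 0.44012494262381097 0.06214450538874759
59.66718247115632
[ 0.54184918 -0.10767909]
0 0.18 [-1.74330405e+01  2.45833899e+01  8.99070125e+01 -2.54444375e-14
  6.55095976e+01 -1.67100223e+02]
0 0.25 [-1.74330405e+01  2.04303297e+01  8.45402521e+01 -2.54444375e-14
  7.50294182e+01 -1.67100223e+02]
0 0.3 [-1.74330405e+01  1.81005418e+01  8.00495005e+01 -2.54444375e-14
  8.18499577e+01 -1.67100223e+02]
3.141592653589793 0.18 [-1.74330405e+01  2.45833899e+01  8.99070125e+01 -2.54444375e-14
  6.55095976e+01  1.28997771e+01]
3.141592653589793 0.25 [-1.74330405e+01  2.04303297e+01  8.45402521e+01 -2.54444375e-14
  7.50294182e+01  1.28997771e+01]
3.141592653589793 0.3 [-1.74330405e+01  1.81005418e+01  8.00495005e+01 -2.54444375e-14
  8.18499577e+01  1.28997771e+01]
```

```bash
python3 - <<'E'
from h import *
yaw=np.radians(59.67);R=boxR(yaw+np.pi);d=np.array([np.cos(yaw),np.sin(yaw)]);B=np.array([.557,-.0818])-.064*d
ctrl.command_gripper(0.0)
obs=[]
for i,s in enumerate((0.0,.05)):
    ctrl.goto([*(B+s*d),.2 if i==0 else .19],R); ctrl.sleep(.3)
    c=cam("wrist");im=ctrl.read_camera("wrist");cv2.imwrite(f"pics/w{i}.png",im)
    np.savez(f"w{i}.npz",K=c[0],T=c[1])
    print(proj(c,[[*(B),.066],[*(B+.064*d),.058]]),blob(im,*OR,proj(c,[*(B+.064*d),.058])[0])[:2],blob(im,*BL,proj(c,[*B,.066])[0])[:2])
print(ctrl.current_t())
a=cv2.imread("pics/w0.png");cv2.imwrite("pics/w0b.png",cv2.resize(a,(800,600),interpolation=cv2.INTER_CUBIC))
E
```

```text
[[247.36313777 177.79184168]
 [247.2695673  108.90407214]] (array([248.57216164, 111.45349583]), np.int32(1559)) (array([249.39007759, 172.88361157]), np.int32(8506))
[[247.22957159 229.04039606]
 [247.03786998 163.06605918]] (array([248.01886792, 164.93059299]), np.int32(1484)) (array([249.47065505, 211.75785687]), np.int32(5282))
5.1333
```

View pics/w0b.png

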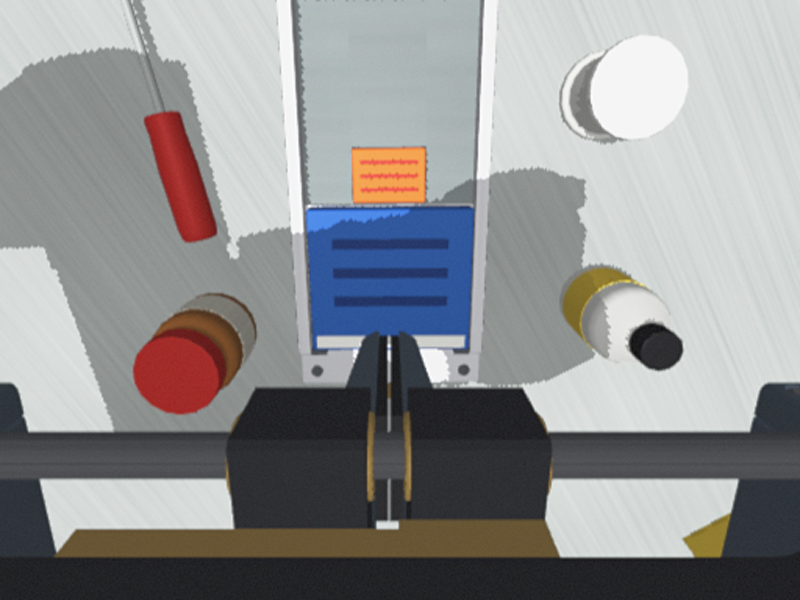

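View pics/w1.png

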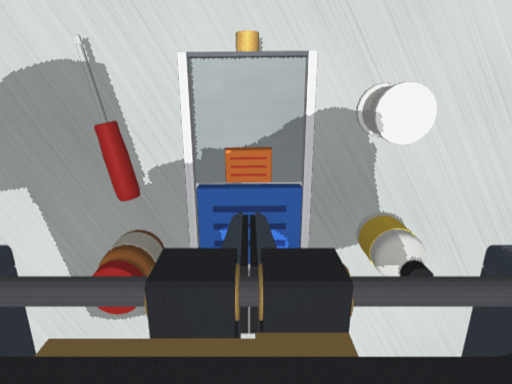

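The wrist views confirm the choice: the large slab lies in the rails behind the orange tab (tab at (248,112) and the cover's white stripe at (252,219) in w0's 512-wide pixels). Its stripe faces away from the tab. Now I fit the box pose, leaving height free, to corners in both views.

```bash
python3 - <<'E'
from h import *
C=[]
for i in(0,1):
    f=np.load(f"w{i}.npz");C.append((f["K"],f["T"]))
tab=[[.080,.022,.058],[.080,-.022,.058],[.048,-.022,.058],[.048,.022,.058]]
M0=np.array(tab+[[.045,.05,.066],[.045,-.05,.066],[-.045,.05,.066],[-.045,-.05,.066]])
U0=np.array([(352,147),(426,147),(427,203),(352,203),(307,208),(472,206),(317,348),(470,348)])/1.5625
M1=np.array(tab+[[.165,.06,.06],[.165,-.06,.06],[.045,.05,.066],[.045,-.05,.066]])
U1=np.array([(225,148),(271,148),(271,182.5),(225,182.5),(179,53),(316,52),(197,185),(302,184)])
def f(p):
    c,s=np.cos(p[3]),np.sin(p[3]);R=np.array([[c,-s,0],[s,c,0],[0,0,1]])
    return np.concatenate([(proj(k,M@R.T+p[:3])-U).ravel() for k,M,U in((C[0],M0,U0),(C[1],M1,U1))])
r=least_squares(f,[.525,-.135,0,1.04],loss="soft_l1");print(r.x,np.degrees(r.x[3]));print(np.round(f(r.x).reshape(-1,2),1))
np.save("pose.npy",r.x)
# independent height: triangulate tab centre
print(tri([(C[0],U0[:4].mean(0)),(C[1],U1[:4].mean(0))]))
E
```

```text
[ 0.52521113 -0.14116502 -0.00629023  1.05435263] 60.409955743538426
[[ 0.1  0.8]
 [-0.2  0.1]
 [-1.1 -1.1]
 [ 1.2 -0.5]
 [-0.1  0.9]
 [ 0.4  0.7]
 [-1.2 -0.2]
 [-1.4 -1.5]
 [ 0.5  0.9]
 [ 0.8  0.2]
 [ 0.6 -1.8]
 [ 1.6 -1.2]
 [-0.8 -0. ]
 [ 0.2 -1.2]
 [-0.   2. ]
 [-0.6  1.5]]
(array([ 0.5565807 , -0.08512497,  0.05372339]), np.float64(0.4398581874741012))
```

```bash
python3 - <<'E'
s=open('/dev/null').read()
from h import *
C=[]
for i in(0,1):
    f=np.load(f"w{i}.npz");C.append((f["K"],f["T"]))
tab=[[.080,.022,.058],[.080,-.022,.058],[.048,-.022,.058],[.048,.022,.058]]
M0=np.array(tab+[[.045,.05,.066],[.045,-.05,.066],[-.045,.05,.066],[-.045,-.05,.066]])
U0=np.array([(352,147),(426,147),(427,203),(352,203),(307,208),(472,206),(317,348),(470,348)])/1.5625
M1=np.array(tab+[[.165,.06,.06],[.165,-.06,.06],[.045,.05,.066],[.045,-.05,.066]])
U1=np.array([(225,148),(271,148),(271,182.5),(225,182.5),(179,53),(316,52),(197,185),(302,184)])
T=np.array([[.064,0,.058]])
def f(p):
    c,s=np.cos(p[2]),np.sin(p[2]);R=np.array([[c,-s,0],[s,c,0],[0,0,1]]);t=np.array([p[0],p[1],0])
    return np.concatenate([(w*(proj(k,M@R.T+t)-U)).ravel() for k,M,U,w in((C[0],M0,U0,1),(C[1],M1,U1,1),(cam("scene"),T,[[255.6,183.7]],2),(cam("top"),T,[[271.9,204.7]],2))])
r=least_squares(f,[.525,-.135,1.04],loss="soft_l1");print(r.x,np.degrees(r.x[2]));print(np.round(f(r.x).reshape(-1,2),1))
np.save("pose.npy",r.x)
x,y,yaw=r.x;d=np.array([np.cos(yaw),np.sin(yaw)]);B=np.array([x,y]);R=boxR(yaw+np.pi);P=B+.069*d
ctrl.goto([*P,.10],R)
ctrl.move_l([*P,.070],.1);ctrl.sleep(.2)
im=ctrl.read_camera("wrist");cv2.imwrite("pics/p0.png",im)
print(ctrl.move_l([*P,.050],.02,contact_N=2.5),ctrl.current_tool_pos(),P,ctrl.current_contact_force(),ctrl.current_t())
E
```

```text
[ 0.5256933  -0.14023891  1.05702893] 60.56329630207891
[[-0.7 -0.2]
 [-0.  -1. ]
 [-0.8 -1.5]
 [ 0.6 -0.8]
 [-1.4  0.8]
 [ 1.3  0.3]
 [-2.1  1.3]
 [-0.3 -0.2]
 [-0.3  1. ]
 [ 1.   0.2]
 [ 0.9 -1.2]
 [ 1.  -0.4]
 [-3.  -1.9]
 [ 1.2 -3.6]
 [-1.2  3. ]
 [ 0.3  2.2]
 [-1.6 -1.6]
 [ 4.1  0.1]]
True [ 0.55937591 -0.08008024  0.05642839] [ 0.55960416 -0.08014687] [-0.08060123 -0.75601086  0.46172984] 6.9667
```

View pics/p0.png

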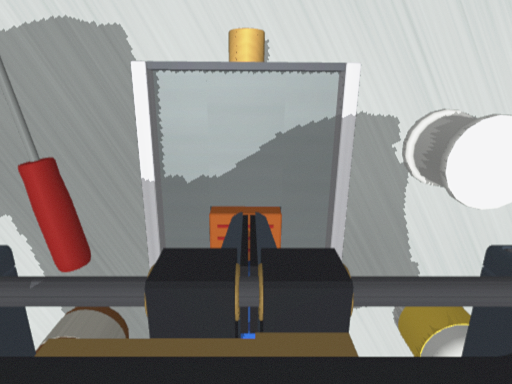

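```bash
python3 - <<'E'
from h import *
x,y,yaw=np.load("pose.npy");d=np.array([np.cos(yaw),np.sin(yaw)]);B=np.array([x,y]);P=B+.069*d
print(ctrl.move_l([*P,.043],.02,contact_N=15),ctrl.current_tool_pos(),ctrl.current_contact_force());ctrl.sleep(.3)
print(ctrl.current_tool_pos(),ctrl.current_contact_force())
ctrl.move_l([*P,.11],.1)
R=boxR(yaw+np.pi)
Q=B-.02*d
ctrl.goto([*Q,.17],R)
ctrl.command_gripper(.45);ctrl.goto([*(B-.085*d),.15],R);ctrl.sleep(.2)
c=cam("wrist");cv2.imwrite("pics/r0.png",ctrl.read_camera("wrist"));print(ctrl.current_grip_width(),ctrl.current_t())
loc=lambda X,Y,Z:[*(B+X*d+Y*np.array([-d[1],d[0]])),Z]
print(proj(c,[loc(-.045,.05,.066),loc(-.045,-.05,.066),loc(.045,.05,.066),loc(.045,-.05,.066),loc(.064,0,.0465)]))
E
```

```text
True [ 0.55918185 -0.08003575  0.04650806] [-3.23849555  1.29937872 12.17436075]
[ 0.55918481 -0.08003621  0.04650878] [-2.40462478 -0.42967446 14.01466265]
0.4499685819411165 10.5
[[182.71672366 145.40522346]
 [310.62203873 145.34288269]
 [175.20347001  17.80284503]
 [317.61967652  17.7896241 ]
 [246.50566007  -5.12683104]]
```

View pics/r0.png

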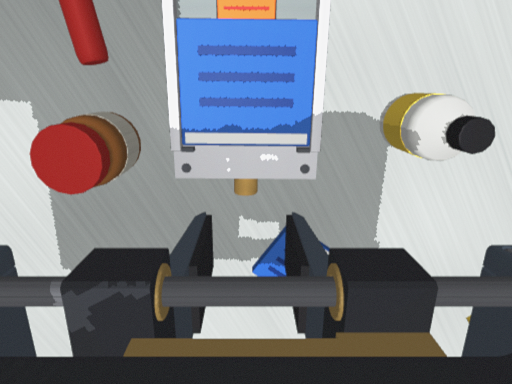

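The tab bottomed at 46.5 mm with 14 N. The picture shows the cover's rear edge from (185,144) to (308,143), where I predicted it, and the two corner stops at (188,149) and (303,149). The fingers fit the gap between them.

```bash
python3 - <<'E'
from h import *
x,y,yaw=np.load("pose.npy");d=np.array([np.cos(yaw),np.sin(yaw)]);B=np.array([x,y]);R=boxR(yaw+np.pi)
at=lambda X,Z:[*(B+X*d),Z]
ctrl.move_l(at(-.075,.10),.15,ori=R)
print(ctrl.move_l(at(-.075,.0535),.05,contact_N=5),ctrl.current_tool_pos()[2])
f0=ctrl.current_contact_force()
for X in(-.065,-.055,-.045,-.02,.01,.03,.041):
    h=ctrl.move_l(at(X,.0535),.05,contact_N=25);f=ctrl.current_contact_force()-f0
    print(X,h,(ctrl.current_tool_pos()[:2]-B)@d,f[:2]@d,f[2])
    if h:break
ctrl.sleep(.2);cv2.imwrite("pics/e0.png",ctrl.read_camera("wrist"));cv2.imwrite("pics/e0s.png",ctrl.read_camera("scene")[100:290,130:400]);print(ctrl.current_t())
E
```

```text
False 0.05372071904753695
-0.065 False -0.06454615133047092 0.5665796067964032 -0.7424761383153597
-0.055 False -0.05463639036349322 0.3929460972450733 -0.11553359785586931
-0.045 False -0.044657977069407086 0.8764202054458974 0.22221472790071406
-0.02 False -0.019818269884787812 0.31629528346258057 0.09237465044049586
0.01 False 0.01009044278486788 -0.2014389171160021 -0.7298652870356591
0.03 False 0.03026678877351213 0.12273576853837713 -1.2935086300836254
0.041 False 0.041336800751119396 1.605096731219687 -0.5042586313483304
15.7417
```

View pics/e0.png

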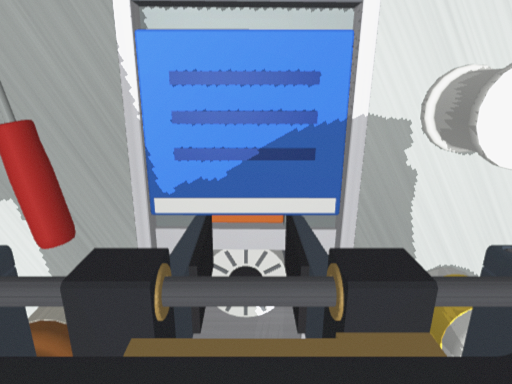

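The cover has moved over the tab and the filter is visible at (248,283). The cover's rear edge is at row 213. I retract and compute its position.

```bash
python3 - <<'E'
from h import *
x,y,yaw=np.load("pose.npy");d=np.array([np.cos(yaw),np.sin(yaw)]);n=np.array([-d[1],d[0]]);B=np.array([x,y]);R=boxR(yaw+np.pi)
c=cam("wrist");U=np.array([(153,213),(337,213),(136,30),(354,30)])
M=np.array([[-.045,.05],[-.045,-.05],[.045,.05],[.045,-.05]])
def f(p,z=None):
    cc,s=np.cos(p[2]),np.sin(p[2]);L=M@np.array([[cc,-s],[s,cc]]).T+p[:2];Z=p[3] if z is None else z
    return (proj(c,np.c_[B+L[:,:1]*d+L[:,1:]*n,np.full(4,Z)])-U).ravel()
r=least_squares(f,[.1,0,0,.062]);print(r.x,np.round(r.fun,1))
for z in(.062,.066):
    r=least_squares(f,[.1,0,0],args=(z,));print(z,r.x,np.round(r.fun,1))
T=(ctrl.current_tool_pos()[:2]-B)@d
ctrl.move_l([*(B+(T-.012)*d),.0535],.1);ctrl.move_l([*(B+(T-.012)*d),.17],.15)
ctrl.sleep(.2);c=cam("wrist");cv2.imwrite("pics/e1.png",ctrl.read_camera("wrist"))
L=lambda X,Y,Z:[*(B+X*d+Y*n),Z]
for X in(.095,.103,.110):print(X,np.round(proj(c,[L(X-.045,.05,.062),L(X-.045,-.05,.062),L(X+.045,.05,.062),L(X+.045,-.05,.062)])).tolist())
s=ctrl.read_camera("scene")[120:270,160:360];cv2.imwrite("pics/e1s.png",cv2.resize(s,None,fx=4,fy=4,interpolation=cv2.INTER_CUBIC));print(ctrl.current_t())
E
```

```text
[ 0.10327978  0.00056222 -0.00260743  0.05891009] [-0.4 -0.1  0.8  0.1  0.2 -0.1 -0.5  0.2]
0.062 [ 0.10329234  0.00053032 -0.00259866] [-2.   1.9  2.4  2.1 -2.  -1.3  1.6 -1. ]
0.066 [ 0.10329382  0.00048902 -0.00258659] [-4.1  4.8  4.5  5.  -4.9 -2.9  4.6 -2.6]
0.095 [[190.0, 162.0], [306.0, 162.0], [184.0, 49.0], [311.0, 49.0]]
0.103 [[189.0, 153.0], [306.0, 153.0], [183.0, 38.0], [312.0, 38.0]]
0.11 [[189.0, 145.0], [307.0, 144.0], [183.0, 28.0], [312.0, 28.0]]
17.2417
```

View pics/e1.png

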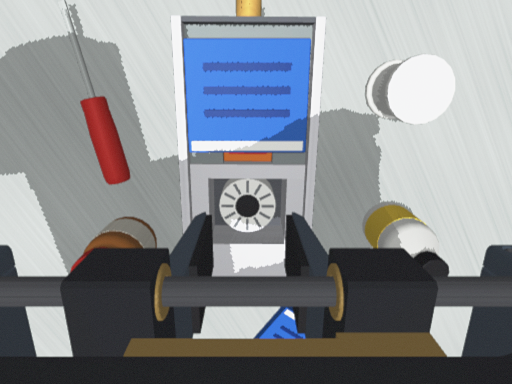

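View pics/e1s.png

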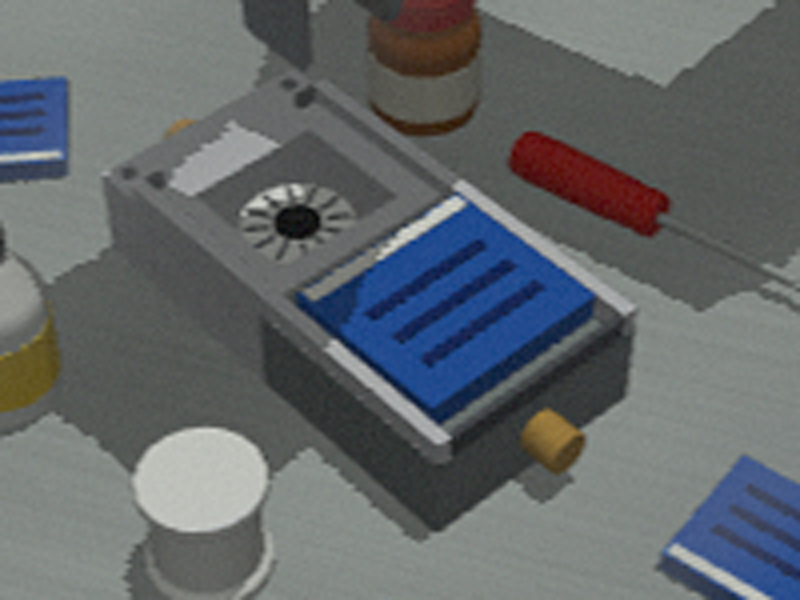

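The cover lies flat on the ledge: its corners (190,152) to (311,38) match x ≈ 103 mm, and y is about 0.5 mm. The filter at (247,205) is uncovered, the tab at (248,157) is in, and the bystanders have not moved.

```bash
python3 -c "
from bench import ctrl
print(ctrl.sign_off())"
```

```text
the job is handed in; nothing more can be done
None
```

I pressed the tab fully in and pushed the cover onto the ledge, where it lies flat at x ≈ 103 mm with the filter uncovered and the bystanders unmoved; the job is handed in, but sign-off returned no verdict.

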